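Reload glued sample plates into the carry rack in reverse order

ROBOT

A 7-joint arm with a two-finger parallel gripper is mounted at the origin on the work surface. World frame = base frame: x ahead of the robot, y to its left, z up, the work surface at z = 0. Lengths are in m, angles in rad, forces in N, time in s.
With the tool pointing down it reaches from about 0.35 to 0.9 m from the base axis. Payload 7.2 kg.
Tool frame: the origin (TCP) lies between the finger pads; the fingertips stand 14 mm ahead of it and the grasp point (between the pads) lies 5 mm behind it; z points along the fingers, y is the line along which they close (so a half turn about z gives the same grasp; the last joint's range is limited). The gripper opens to 88 mm and grips with 3 to 60 N. Pads are 20 mm wide; open, the fingers measure 115 mm over their backs; the gripper's body (75 mm by 178 mm) begins 61 mm behind the grasp point.
Start: joints at [-1.415, 0.411, -0.013, 1.596, 0.006, 1.134, -0.082], TCP at [0.139, 0.609, 0.237] pointing down, gripper open.
Joint ranges: [-2.95, 2.95], [-0.29, 1.99], [-1.47, 1.44], [0.14, 2.54], [-1.03, 4.17], [0.13, 1.85], [-2.86, 2.86]. Speed limits (rad/s): [2.39, 2.39, 3.01, 3.01, 3.14, 3.14, 3.14].

INTERFACE

Orientations are given as a unit quaternion [w, x, y, z].
In Python, from rig import r, camera, order gives the robot as it stands. The module is installed in compiled form; this text tells all that it offers.
- The arm moves only by the shell command python3 -m creep 'ROWS' [FORCE]. ROWS is text: rows parted by semicolons, each of 7 numbers parted by spaces: the shift along the tool's x, y, z in cm, then the turn, a rotation vector about the tool's x, y, z in degrees, then the finger opening in cm, from 0 to 8.78. A call has 1 to 20 rows; each row shifts and turns the commanded pose from where the row before left it, along the tool's axes as they then stand; what a row does not reach is not made up. A row lasts 1/12 s, in which the tool goes at most 41.7 mm and 7.16 degrees, less where a joint would pass 70% of its speed; a pose out of reach is approached as far as the arm can. A call with a gripper value outside its range is refused whole. The fingers move at their own pace and stop on an object; FORCE is the grip in N (left out, the last holds). Time passes only in rows, so rows that do not move let the fingers close. It gives the time, the measured TCP pose, the force, the opening and the grip force at its end, in the units of the state.
- r.read_state(): the state, without advancing time (a new reading comes with each control period).
- camera(name): name is "side" or "top" or "wrist"; returns a dict with "img" (480x640x3 uint8, red, green, blue), "depth" (480x640 float32, m along the optical axis (not along the pixel's ray), 0 where there is no reading), "K" (3x3 intrinsics, pixels), "k1" (the pictures are not rectified: a ray, as slopes to the right and down, at radius r is drawn at 1 + k1 r^2 times it, then the intrinsics apply), "R" (3x3) and "t" (3): a world point X has camera coordinates R X + t. Camera axes: x right, y down, z forward; pixel columns grow to the right and rows downward; lengths in m; the calibration is good to about 2 mm. A picture is of the moment at which its call begins.
- order.hand_in(): hands the job in; it is judged then, once.
The state is a dict: "t": time; "joints": joint angles; "qvel": joint speeds; "joint_efforts": joint torques, N m; "position": TCP position; "tcp_rot": TCP orientation; "force": force on the tool from outside, world axes, zero at the start; "ft_torque": the same for the moment, N m; "opening": opening from 0.0 (shut) to 1.0 (fully open); "finger_force": force on a finger pad.
Only numpy, scipy, OpenCV 4.12 (cv2) and the standard library are available. Lean on these libraries where they do the work, as an engineer would, in place of code of your own. Each camera call takes 0.05 s, during which the arm holds its last target. There are 200 camera calls.

TASK

Move the four plywood sample plates from the wooden blocks on the drying tray into the four slots of the grey carry rack, in reverse order: counting from the end with the black ball on its post, the plate that stands first on the tray goes into the last slot of the rack, the second into the third, the third into the second, and the last into the first. Each plate must end up standing fully down in its slot, about centred along it. Their glue is still setting, so keep every plate upright all the time: never tip one over or lay it down.

Things in the scene. Friction and masses are not known exactly. Their poses are not given: they have to be found in the camera images.
- drying_tray: Old rack: fixed plywood tray, 64 x 192 x 8 mm, on the table, carrying four wooden slotted blocks. Origin: underside, mid-row of the blocks; z up, +y along the row towards the post with a black ball (d 22 mm) at y +92 mm, its top 53 mm over the table. Block centres at y +54, +18, -18, -54 mm, x 0. Any yaw, left or right of the other rack.
- carry_rack: New rack: fixed, grey plastic, 64 x 206 mm. Origin: underside, mid-row of its 4 empty slots; z up, +y along the row to the post with a black ball (d 22 mm) at y +101 mm, top z 59. Slots at y +54, +18, -18, -54 mm, x 0, run along x, ends open, 9 mm wide, floor z 14 mm; the ribs between are 40 mm long, tops z 52 mm, edges rounded 8 mm so mouths flare to 25 mm. Any yaw.
- plate_square: Loose plywood plate, 30 g, with a plain straight top edge: 44 mm wide (x), 6 thick (y), 86 tall (z); rectangle. Origin: centre of its bottom edge. Starts upright in its block, bottom 14 mm over the table, up to 5 mm off centre along x, leaning up to 6 deg. Gripped by its side edges (closing along x) 62 mm up, fingers pass above blocks and ribs. Either face either way.
- plate_gable: Loose plywood plate, 30 g, with a pointed (gable) top: 50 mm wide (x), 6 thick (y), 105 tall (z); sides parallel to 80 mm up. Origin: centre of its bottom edge. Starts upright in its block, bottom 14 mm over the table, up to 5 mm off centre along x, leaning up to 6 deg. Gripped by its side edges (closing along x) 62 mm up, fingers pass above blocks and ribs. Either face either way.
- plate_arch: Loose plywood plate, 30 g, with a half-round (arched) top: 56 mm wide (x), 6 thick (y), 104 tall (z); sides parallel to 76 mm up. Origin: centre of its bottom edge. Starts upright in its block, bottom 14 mm over the table, up to 5 mm off centre along x, leaning up to 6 deg. Gripped by its side edges (closing along x) 62 mm up, fingers pass above blocks and ribs. Either face either way.
- plate_notch: Loose plywood plate, 30 g, with a wide notch in the top edge (prongs 18 x 20 mm): 62 mm wide (x), 6 thick (y), 100 tall (z); sides parallel. Origin: centre of its bottom edge. Starts upright in its block, bottom 14 mm over the table, up to 5 mm off centre along x, leaning up to 6 deg. Gripped by its side edges (closing along x) 62 mm up, fingers pass above blocks and ribs. Either face either way.
- block_square: Fixed wooden block on the drying tray, 44 (x, along its slot) x 34 (y, along the row) x 36 mm tall, in which the plate with a plain straight top edge starts. All four blocks look alike. Origin: centre of its underside, 8 mm over the table; axes as the tray's; slot 9 mm wide, its floor 6 mm above the origin.
- block_gable: Fixed wooden block on the drying tray, 44 (x, along its slot) x 34 (y, along the row) x 36 mm tall, in which the plate with a pointed (gable) top starts. All four blocks look alike. Origin: centre of its underside, 8 mm over the table; axes as the tray's; slot 9 mm wide, its floor 6 mm above the origin.
- block_arch: Fixed wooden block on the drying tray, 44 (x, along its slot) x 34 (y, along the row) x 36 mm tall, in which the plate with a half-round (arched) top starts. All four blocks look alike. Origin: centre of its underside, 8 mm over the table; axes as the tray's; slot 9 mm wide, its floor 6 mm above the origin.
- block_notch: Fixed wooden block on the drying tray, 44 (x, along its slot) x 34 (y, along the row) x 36 mm tall, in which the plate with a wide notch in the top edge (prongs 18 x 20 mm) starts. All four blocks look alike. Origin: centre of its underside, 8 mm over the table; axes as the tray's; slot 9 mm wide, its floor 6 mm above the origin.
There are look-alikes about, which are no part of the job. Leave any blue look-alike of the plate_gable alone.

How it is judged:
By the outcome, as a careful person would: the job done as asked, in the order asked, and still so for the second after the job is handed in, with the robot touching nothing.
It also fails if it takes over 128 s, if anything falls off the work surface, if the arm or the gripper's body presses on something with over 40 N, if the wrist force passes 120 N, or if a joint passes its speed limit or range.

## Working session

There is one attempt and no reset: what is moved stays moved. The work goes in short steps, Python scripts to look and compute and a shell command to move; the robot and the scene stay as the last step left them, time stands still between calls to the robot, and variables do not carry over. Pictures are saved under pics/ and viewed, at most 14 in all, crops included, and the job is handed in when it is done.

```bash
mkdir -p pics
cat > h.py <<'E'
import numpy as np,cv2
from rig import r,camera,order
from scipy.spatial.transform import Rotation as Ro
def snap(n,f=None):
    c=camera(n)
    if f: cv2.imwrite('pics/'+f,c['img'][:,:,::-1])
    return c
def cloud(c):
    K=c['K'];v,u=np.mgrid[:480,:640]
    x=(u-K[0,2])/K[0,0];y=(v-K[1,2])/K[1,1];a,b=x.copy(),y.copy()
    for _ in range(8):
        s=1+c['k1']*(a*a+b*b);a,b=x/s,y/s
    d=c['depth'];P=np.stack([a*d,b*d,d],-1)
    W=(P-c['t'])@c['R'];W[d==0]=np.nan
    return W
E
python3 - <<'E'
from h import *
s=r.read_state();print(s)
for n in('top','side'):
    c=snap(n,n+'0.png');print(n,c['K'],c['k1'],-c['R'].T@c['t'],c['R'])
E
```

```text
{'t': 0.0, 'joints': array([-1.41521433,  0.41191285, -0.01269596,  1.59704863,  0.00561547,
        1.13428553, -0.08218445]), 'qvel': array([-3.42479404e-04,  1.08513639e-03,  1.40233364e-03, -1.12523954e-03,
        8.71007265e-05, -7.63800048e-04,  9.51352101e-04]), 'joint_efforts': array([ 4.24606533e-04, -5.87966144e+01,  6.41755667e-01, -2.91068548e+01,
       -5.39028808e-02,  1.86901982e-02,  1.55483308e-04]), 'position': array([0.1386456 , 0.60893088, 0.2357992 ]), 'tcp_rot': array([-2.29326940e-05,  1.11641718e-01,  9.93748193e-01, -8.09044567e-04]), 'force': array([0.53910322, 0.28755977, 0.02537848]), 'ft_torque': array([ 0.03291628, -0.05552988, -0.04434127]), 'finger_force': 0.0, 'opening': 1.0023642086844038}
top [[577.04300995   0.         316.02174419]
 [  0.         577.04300995 237.04457085]
 [  0.           0.           1.        ]] 0.02061317637273884 [ 0.45740227 -0.00173251  0.91582592] [[ 0.00307577 -0.99999233  0.00242301]
 [-0.99128394 -0.0033681  -0.13169972]
 [ 0.13170687 -0.00199682 -0.9912867 ]]
side [[551.78529544   0.         315.34355382]
 [  0.         551.78529544 238.53181362]
 [  0.           0.           1.        ]] -0.14690852214455863 [0.20243055 0.52848628 0.45657504] [[-0.84048514 -0.54149879 -0.01907325]
 [-0.26544473  0.44218611 -0.85674415]
 [ 0.47235985 -0.71501784 -0.51538885]]
```

View pics/top0.png

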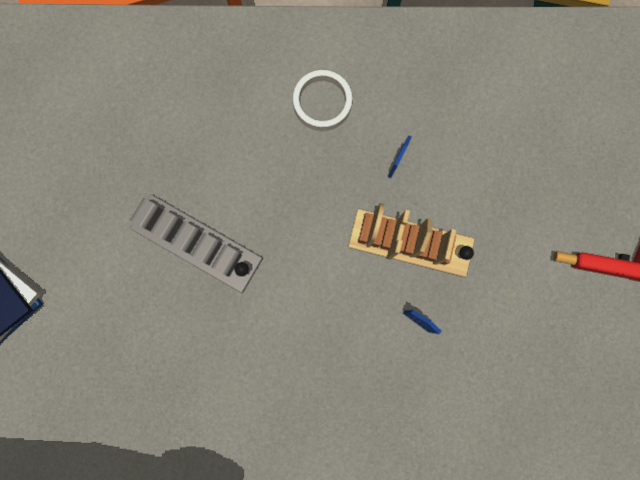

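View pics/side0.png

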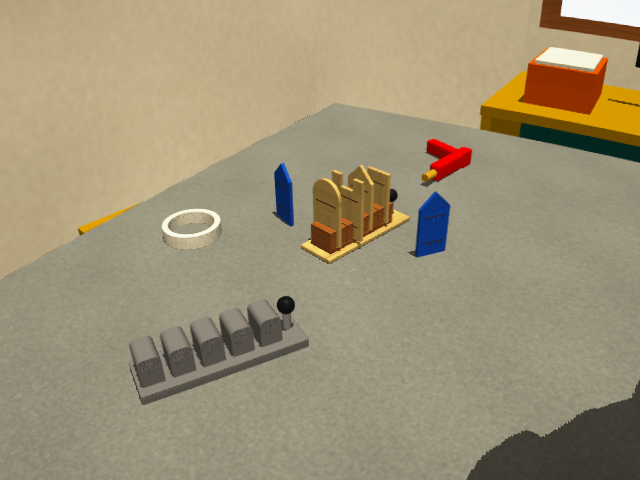

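The top view shows the tray (ball at 466,252), the rack (ball at 242,268) and two blue gables at (400,156) and (422,320). Counting from the ball, the side view gives the tray order square, gable, notch, arch. Next I'll measure.

```bash
cat > m.py <<'E'
from h import *
def frame(P2,ball):   # centre and yaw of row from points in plan; +y to ball
    (cx,cy),(w,h),a=cv2.minAreaRect((P2*1000).astype(np.float32))
    a=np.radians(a); d=np.array([np.cos(a),np.sin(a)]) if w>h else np.array([-np.sin(a),np.cos(a)])
    c=np.array([cx,cy])/1000
    if d@(ball-c)<0:d=-d
    return c,d,(w,h)
def masks(c):
    W=cloud(c);hsv=cv2.cvtColor(c['img'],cv2.COLOR_RGB2HSV).astype(int);return W,hsv
def near(W,p,rad):return np.hypot(W[...,0]-p[0],W[...,1]-p[1])<rad
E
python3 - <<'E'
from m import *
np.set_printoptions(precision=4,suppress=True)
for n in('top','side'):
    c=snap(n);W,H=masks(c);z=W[...,2]
    blk=(c['img'].max(2)<45)&(z>.035)&(z<.075)
    nl,L,st,_=cv2.connectedComponentsWithStats(blk.astype(np.uint8))
    balls=[np.nanmean(W[L==i],0) for i in range(1,nl) if st[i,4]>40]
    print(n,'balls',[ (b) for b in balls])
    br=(H[...,0]<15)&(H[...,1]>120)&(abs(z-.044)<.005)&near(W,(.45,-.17),.16)
    gr=(H[...,1]<60)&(abs(z-.052)<.004)&near(W,(.45,.2),.2)
    for m,q in((br,'tray'),(gr,'rack')):
        m=cv2.morphologyEx(m.astype(np.uint8),cv2.MORPH_OPEN,np.ones((2,2)))>0
        b=min(balls,key=lambda b:np.linalg.norm(b[:2]-np.nanmean(W[m][:,:2],0)))
        ce,d,wh=frame(W[m][:,:2],b[:2])
        db=b[:2]-ce
        print(q,m.sum(),ce,'rowdir',d,np.degrees(np.arctan2(d[1],d[0])),wh,'ball along/perp',db@d,db@[d[1],-d[0]],'z',np.median(z[m]))
        ex=np.array([d[1],-d[0]])
        if q=='tray':
            T=near(W,ce,.12)&(z>.056)&(H[...,1]>40)&~blk&(H[...,0]<40)
            P=W[T]-[*ce,0];y=P[:,:2]@d;x=P[:,:2]@ex;h=P[:,2]
            for y0 in(.054,.018,-.018,-.054):
                s=(abs(y-y0)<.016); 
                if s.sum()<20: print('few',y0,s.sum());continue
                lo=s&(h<.09)&(h>.06)
                print(y0,s.sum(),'x',np.percentile(x[s],[2,98]),'mid',np.percentile(x[s],[2,98]).mean(),'y@',np.median(y[s]),'ztop',np.percentile(h[s],98),'yfit',np.polyfit(h[s],y[s],1),
                   'top y',np.median(y[s&(h>.085)]) )
        else:
            P=W[m][:,:2]-ce;y=P@d;x=P@ex
            print('hist',np.histogram(y,bins=np.arange(-.1,.101,.008))[0],np.percentile(x,[1,99]))
E
```

```text
top balls [array([ 0.55  , -0.2297,  0.049 ]), array([0.5239, 0.1083, 0.0554]), array([0.4771, 0.4473, 0.0388])]
tray 1115 [ 0.57   -0.1475] rowdir [-0.2453 -0.9695] -104.1977996826172 (146.56068420410156, 41.22065353393555) ball along/perp 0.08453749716557779 -0.0007212317784710646 z nan
0.054 312 x [-0.0191  0.0239] mid 0.0024029031032765293 y@ 0.04661233497832748 ztop 0.1018031215655465 yfit [0.0638 0.0421] top y 0.04807397664864902
0.018 331 x [-0.0269  0.0213] mid -0.002835785984699659 y@ 0.010641577132975621 ztop 0.11769174028340036 yfit [0.0506 0.0071] top y 0.011884180555376388
-0.018 359 x [-0.0265  0.0341] mid 0.003799241463884235 y@ -0.02467321625432492 ztop 0.11555829285990184 yfit [ 0.0518 -0.0287] top y -0.02358826956998371
-0.054 269 x [-0.0303  0.0233] mid -0.0035403904430930926 y@ -0.059929510959661855 ztop 0.1185539408954637 yfit [ 0.0494 -0.0644] top y -0.05925228082852123
rack 2098 [0.5679 0.1919] rowdir [-0.5026 -0.8645] -120.17496871948242 (206.8763427734375, 40.2509651184082) ball along/perp 0.09439449836002488 -0.004026685301233235 z nan
hist [  1  78 138 153 
[... 567 characters left out ...]
19 y@ 0.004152116874455635 ztop 0.11557291791253946 yfit [0.0143 0.0033] top y 0.004260946721609487
-0.018 837 x [-0.0367  0.0233] mid -0.006679681581852346 y@ -0.03209297350834029 ztop 0.11396069683932696 yfit [ 0.0179 -0.0332] top y -0.03196756298543396
-0.054 988 x [-0.0422  0.0123] mid -0.0149815094296611 y@ -0.06819549103658382 ztop 0.1166075028422585 yfit [ 0.0122 -0.069 ] top y -0.06817802426805111
rack 2584 [0.5766 0.1637] rowdir [-0.4329 -0.9014] -115.65266418457031 (227.91082763671875, 68.38409423828125) ball along/perp 0.06862474846808685 0.028519519552154506 z nan
hist [186  59  25 177 176 143   2 102 182 165  55  22 160 161  93   0 112 158
 141  28  72  38  24   0   0] [nan nan]
```

```bash
cat > goal.py <<'E'
import sys
from h import *
def goal(x,y,z,yaw):  # yaw=world heading of tool y, deg (mod 180)
    s=r.read_state();q=s['tcp_rot'];R0=Ro.from_quat([*q[1:],q[0]])
    best=None
    for a in(yaw,yaw+180):
        a=np.radians(a);Y=np.array([np.cos(a),np.sin(a),0]);Z=np.array([0,0,-1.]);X=np.cross(Y,Z)
        rv=(R0.inv()*Ro.from_matrix(np.stack([X,Y,Z],1))).as_rotvec(degrees=True)
        if best is None or np.linalg.norm(rv)<np.linalg.norm(best):best=rv
    d=R0.inv().apply(np.array([x,y,z])-s['position'])*100
    print('shift cm',d.round(2),'turn',best.round(2),'| t %.2f'%s['t'],s['position'].round(4),'q1,q7',s['joints'][[0,6]].round(2),'open %.1fmm'%(s['opening']*87.8),'F',s['force'].round(1),'ff %.1f'%s['finger_force'])
if __name__=='__main__':goal(*map(float,sys.argv[1:]))
E
python3 - <<'E'
from m import *
np.set_printoptions(precision=4,suppress=True)
c=snap('top');W,H=masks(c);z=W[...,2]
sat=H[...,1]
gr=((sat<60)&(z>.0475)&(z<.0565)&near(W,(.575,.196),.1)&(c['img'].max(2)>60)).astype(np.uint8)
nl,L,st,_=cv2.connectedComponentsWithStats(gr)
C=[]
for i in range(1,nl):
    if st[i,4]>150:
        p=W[L==i];o=cv2.minAreaRect((p[:,:2]*1000).astype(np.float32));C.append(p.mean(0));print(st[i,4],p.mean(0),o[1],o[2])
C=np.array(C);m=C[:,:2].mean(0);u,s,v=np.linalg.svd(C[:,:2]-m);d=v[0]*-np.sign(v[0][1])
print('rack',m,d,np.degrees(np.arctan2(d[1],d[0])),(C[:,:2]-m)@d, 'ball',(np.array([.5239,.1083])-m)@d,(np.array([.5239,.1083])-m)@[d[1],-d[0]])
# plates: top strips
o=np.array([.5717,-.1407]);al=np.radians(-104.2);d=np.array([np.cos(al),np.sin(al)]);ex=np.array([d[1],-d[0]])
T=near(W,o,.12)&(z>.056)&(sat>40)&(H[...,0]<40)&(c['img'].max(2)>60)
P=W[T]-[*o,0];y=P[:,:2]@d;x=P[:,:2]@ex;h=P[:,2]
for n,y0,zt in(('sq',.054,.1),('ga',.018,.119),('no',-.018,.114),('ar',-.054,.118)):
    s=(abs(y-y0)<.016);t=s&(h>zt-.006);b=s&(h>.06)&(h<.09)
    print(n,'xr',x[s].min(),x[s].max(),'top n',t.sum(),'x',x[t].min(),x[t].max(),'y',np.percentile(y[t],[5,50,95]),'slope dy/dx',np.polyfit(x[t],y[t],1)[0])
b=(H[...,0]<15)&(sat>120)&(abs(z-.044)<.004)&near(W,o,.1)
P=W[b][:,:2]-o;print('block y hist',np.histogram(P@d,bins=np.arange(-.08,.081,.004))[0],np.percentile(P@ex,[2,98]))
E
```

```text
447 [0.6087 0.2584 0.0514] (27.047504425048828, 41.139827728271484) 60.62144088745117
423 [0.5904 0.2275 0.0514] (26.43994903564453, 39.89827346801758) 59.545433044433594
429 [0.5728 0.1964 0.0514] (26.446727752685547, 39.82145690917969) 60.44083023071289
417 [0.5552 0.1654 0.0514] (26.018877029418945, 39.68708038330078) 60.73828125
438 [0.5374 0.1343 0.0513] (26.34649658203125, 39.754364013671875) 60.9145622253418
rack [0.5729 0.1964] [-0.4972 -0.8677] -119.81329716029153 [-0.0716 -0.0357  0.      0.0357  0.0715] ball 0.1008002960055363 -0.001292819256069215
sq xr -0.02016119905186308 0.02404679814540283 top n 152 x -0.02016119905186308 0.0239173995458021 y [0.0532 0.0559 0.0588] slope dy/dx -0.0025834123836510608
ga xr -0.02851918902212212 0.02168292302893737 top n 33 x -0.008728511140690415 0.004401681221782196 y [0.0175 0.02   0.023 ] slope dy/dx 0.037847569708247375
no xr -0.027919885176406804 0.034409733924473315 top n 122 x -0.027440853509543034 0.034351528044582205 y [-0.0185 -0.0157 -0.0127] slope dy/dx -0.001558937583064866
ar xr -0.032136094689675744 0.02356448741512899 top n 100 x -0.020457124444950743 0.013058756456046268 y [-0.0544 -0.0516 -0.0488] slope dy/dx -0.0028177901811706307
block y hist [ 0  0 10 76 74 63  0  0  5 63 75 30 77 68 68  0  0  0 32 74 41 70 76 66
  0  0  2 11 47 38 75 76 62  0  0  0  5 20  4  0] [-0.0223  0.0197]
```

```bash
python3 goal.py .5585 -.1931 .2 -14.2
```

```text
shift cm [-58.74 -68.92   3.68] turn [-3.000e-02 -3.000e-02 -8.862e+01] | t 0.25 [0.1387 0.6092 0.2363] q1,q7 [-1.42 -0.08] open 87.6mm F [ 0.4 -0.5  0.1] ff 0.0
```

```bash
python3 -m creep '-1 -1.2 0 0 0 0 8.78;-1.85 -2.15 0 0 0 0 8.78;-1.85 -2.15 0 0 0 0 8.78;-1.85 -2.15 0 0 0 0 8.78;-1.85 -2.15 0 0 0 0 8.78;-1.85 -2.15 0 0 0 0 8.78;-1.85 -2.15 0 0 0 0 8.78;-1.85 -2.15 0 0 0 0 8.78;-1.85 -2.15 0 0 0 0 8.78;-1.85 -2.15 0 0 0 0 8.78;-1.85 -2.15 0 0 0 0 8.78;-1.85 -2.15 0 0 0 0 8.78;-1.85 -2.15 0 0 0 0 8.78;-1.85 -2.15 0 0 0 0 8.78;-1.85 -2.15 0 0 0 0 8.78;-1.85 -2.15 0 0 0 0 8.78;-1 -1.2 0 0 0 0 8.78;0 0 0 0 0 0 8.78'; python3 goal.py .5563 -.1937 .2 -14.2
```

```text
t: 1.75
position: [0.3532, 0.2025, 0.2369]
tcp_rot: [0.0, 0.114, 0.993, -0.0]
force: [0.5, -1.6, 0.3]
opening: 1.0
finger_force: 0.0
shift cm [-28.76 -33.98   3.7 ] turn [-3.00e-02  3.00e-02 -8.89e+01] | t 1.75 [0.3532 0.2025 0.2369] q1,q7 [-0.89  0.71] open 87.8mm F [ 0.5 -1.6  0.3] ff 0.0
```

```bash
python3 -m creep '-1.2 -1.4 0 0 0 0 8.78;-1.85 -2.17 0 0 0 0 8.78;-1.85 -2.17 0 0 0 0 8.78;-1.85 -2.17 0 0 0 0 8.78;-1.85 -2.17 0 0 0 0 8.78;-1.85 -2.17 0 0 0 0 8.78;-1.85 -2.17 0 0 0 0 8.78;-1.85 -2.17 0 0 0 0 8.78;-1.85 -2.17 0 0 0 0 8.78;-1.85 -2.17 0 0 0 0 8.78;-1.85 -2.17 0 0 0 0 8.78;-1.85 -2.17 0 0 0 0 8.78;-1.85 -2.17 0 0 0 0 8.78;-1.85 -2.17 0 0 0 0 8.78;-1.85 -2.17 0 0 0 0 8.78;-1.2 -1.4 0 0 0 0 8.78;0 0 0 0 0 0 8.78'; python3 -m creep '0 0 0 0 0 3 8.78;0 0 0 0 0 6 8.78;0 0 0 0 0 6 8.78;0 0 0 0 0 6 8.78;0 0 0 0 0 6 8.78;0 0 0 0 0 6 8.78;0 0 0 0 0 6 8.78;0 0 0 0 0 6 8.78;0 0 0 0 0 6 8.78;0 0 0 0 0 6 8.78;0 0 0 0 0 6 8.78;0 0 0 0 0 6 8.78;0 0 0 0 0 6 8.78;0 0 0 0 0 6 8.78;0 0 0 0 0 6 8.78;0 0 0 0 0 4 8.78;0 0 0 0 0 0 8.78;0 0 0 0 0 0 8.78' >/dev/null; python3 goal.py .5563 -.1937 .2 -14.2; python3 -c "
from h import *;snap('wrist','w1.png')"
```

```text
t: 3.17
position: [0.5554, -0.1837, 0.2363]
tcp_rot: [0.0, 0.113, 0.994, -0.001]
force: [-0.3, -0.1, 0.6]
opening: 1.0
finger_force: 0.0
shift cm [-1.35  0.53  3.62] turn [-0.04 -0.02  0.59] | t 4.67 [ 0.5544 -0.1793  0.2362] q1,q7 [-0.48  0.41] open 87.8mm F [ 0.2 -0.7 -1. ] ff 0.0
```

View pics/w1.png

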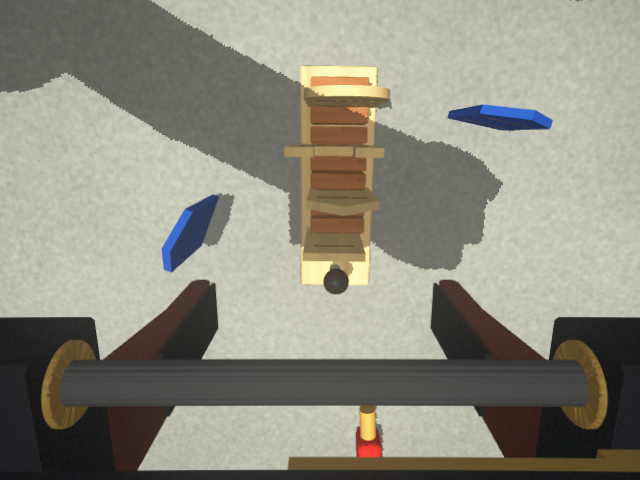

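The wrist view shows the tray square to the tool, ball at (336,282), with the plates from the ball up: square, gable, notch, arch. Aligning and descending now.

```bash
python3 -m creep '-0.5 0.2 0.6 0 0 0.6 8.78;-0.5 0.2 1 0 0 0 8.78;-0.35 0.13 1.2 0 0 0 8.78;0 0 1.6 0 0 0 8.78;0 0 1.6 0 0 0 8.78;0 0 1.4 0 0 0 8.78;0 0 0.8 0 0 0 8.78;0 0 0 0 0 0 8.78;0 0 0 0 0 0 8.78'>/dev/null; python3 goal.py .5563 -.1937 .071 -14.2
```

```text
shift cm [0.19 0.01 8.33] turn [-0.05  0.02 -0.25] | t 5.47 [ 0.5558 -0.1955  0.1543] q1,q7 [-0.38  0.5 ] open 87.7mm F [ 0.7 -0.2  0.5] ff 0.0
```

```bash
python3 -m creep '0.15 0 0.6 0 0 -0.2 8.78;0 0 1.2 0 0 0 8.78;0 0 1.2 0 0 0 8.78;0 0 1.2 0 0 0 8.78;0 0 1.2 0 0 0 8.78;0 0 1.2 0 0 0 8.78;0 0 1.1 0 0 0 8.78;0 0 0.6 0 0 0 8.78;0 0 0 0 0 0 8.78;0 0 0 0 0 0 8.78;0 0 0 0 0 0 8.78'>/dev/null; python3 goal.py .5563 -.1937 .071 -14.2; python3 -c "
from h import *;snap('wrist','w2.png');snap('side','s2.png')
a=cv2.imread('pics/w2.png');b=cv2.imread('pics/s2.png');cv2.imwrite('pics/c2.png',np.hstack([cv2.resize(a,(400,300)),cv2.resize(b[120:300,230:470],(400,300))]))"
```

```text
shift cm [ 0.02 -0.05  0.1 ] turn [ 0.04  0.01 -0.03] | t 6.38 [ 0.5567 -0.194   0.072 ] q1,q7 [-0.32  0.58] open 87.8mm F [-0.8 -0.3  0.1] ff 0.0
```

View pics/c2.png

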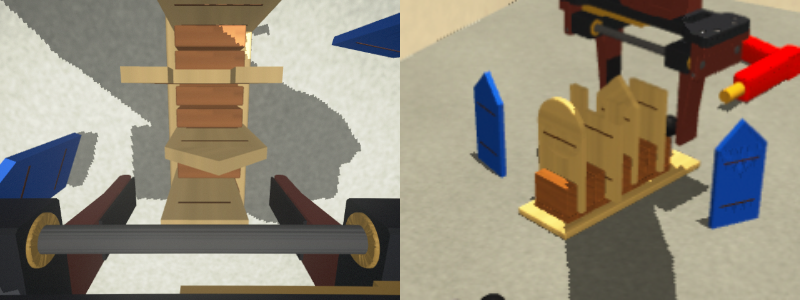

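The fingers straddle the square plate. Closing.

```bash
python3 -m creep '0 0 0 0 0 0 6;0 0 0 0 0 0 5;0 0 0 0 0 0 4.4;0 0 0 0 0 0 3.8;0 0 0 0 0 0 3.8;0 0 0 0 0 0 3.8;0 0 0 0 0 0 3.8;0 0 0 0 0 0 3.8' 25|tail -3; python3 -m creep '0 0 -0.4 0 0 0 3.8;0 0 -0.8 0 0 0 3.8;0 0 -1.2 0 0 0 3.8;0 0 -1.6 0 0 0 3.8;0 0 -1.6 0 0 0 3.8;0 0 -1.6 0 0 0 3.8;0 0 -1.6 0 0 0 3.8;0 0 -1.6 0 0 0 3.8;0 0 -1.4 0 0 0 3.8;0 0 -1 0 0 0 3.8;0 0 -0.5 0 0 0 3.8;0 0 0 0 0 0 3.8'|tail -3
python3 - <<'E'
import numpy as np
o=np.array([.5729,.1964]);a=np.radians(-119.8);d=np.array([np.cos(a),np.sin(a)])
for s in(54,18,-18,-54):print(s,(o+d*s/1000).round(4))
o=np.array([.5717,-.1407]);a=np.radians(-104.2);d=np.array([np.cos(a),np.sin(a)]);ex=np.array([d[1],-d[0]])
for n,y,x in(('ga',.0192,-.0034),('no',-.0166,.0033),('ar',-.0526,-.0043)):print(n,(o+d*y+ex*x).round(4))
E
python3 goal.py .5997 .2433 .205 -29.8
```

```text
force: [-0.3, 0.1, 0.4]
opening: 0.497
finger_force: 25.0
force: [-0.4, -0.5, -0.4]
opening: 0.498
finger_force: 25.0
54 [0.5461 0.1495]
18 [0.564  0.1808]
-18 [0.5818 0.212 ]
-54 [0.5997 0.2433]
ga [ 0.5703 -0.1601]
no [ 0.5726 -0.1238]
ar [ 0.5888 -0.0908]
shift cm [43.44 -6.59  0.11] turn [ 0.11 -0.04 15.58] | t 8.15 [ 0.5569 -0.194   0.206 ] q1,q7 [-0.42  0.46] open 43.7mm F [-0.4 -0.5 -0.4] ff 25.0
```

```bash
python3 -m creep '0.8 -0.1 0 0 0 0 3.8;1.6 -0.25 0 0 0 0 3.8;2.4 -0.37 0 0 0 0 3.8;2.7 -0.41 0 0 0 0 3.8;2.7 -0.41 0 0 0 0 3.8;2.7 -0.41 0 0 0 0 3.8;2.7 -0.41 0 0 0 0 3.8;2.7 -0.41 0 0 0 0 3.8;2.7 -0.41 0 0 0 0 3.8;2.7 -0.41 0 0 0 0 3.8;2.7 -0.41 0 0 0 0 3.8;2.7 -0.41 0 0 0 0 3.8;2.7 -0.41 0 0 0 0 3.8;2.7 -0.41 0 0 0 0 3.8;2.7 -0.41 0 0 0 0 3.8;2.7 -0.41 0 0 0 0 3.8;2.2 -0.35 0 0 0 0 3.8;1.4 -0.2 0 0 0 0 3.8;0.7 -0.1 0 0 0 0 3.8'>/dev/null;python3 -m creep '0 0 0 0 0 2 3.8;0 0 0 0 0 4 3.8;0 0 0 0 0 5 3.8;0 0 0 0 0 3.1 3.8;0 0 0 0 0 1.5 3.8;0 0 0 0 0 0 3.8;0 0 0 0 0 0 3.8'|tail -3;python3 goal.py .5997 .2433 .08 -29.8
```

```text
force: [0.7, -0.5, -0.0]
opening: 0.496
finger_force: 25.0
shift cm [-0.63  0.33 12.45] turn [0.   0.03 0.02] | t 10.32 [0.6    0.2505 0.2045] q1,q7 [-1.11 -0.48] open 43.5mm F [ 0.7 -0.5 -0. ] ff 25.0
```

```bash
python3 -m creep '-0.3 0.15 0.6 0 0 0 3.8;-0.33 0.18 1.2 0 0 0 3.8;0 0 1.5 0 0 0 3.8;0 0 1.5 0 0 0 3.8;0 0 1.5 0 0 0 3.8;0 0 1 0 0 0 3.8;0 0 0.5 0 0 0 3.8;0 0 0 0 0 0 3.8;0 0 0 0 0 0 3.8'|tail -3;python3 goal.py .5997 .2433 .08 -29.8
cat > held.py <<'E'
from m import *
def held(yaw=-119.8,name=None):
    s=r.read_state();p=s['position'];a=np.radians(yaw);d=np.array([np.cos(a),np.sin(a)]);ex=np.array([d[1],-d[0]])
    for n in('wrist','side'):
        c=snap(n,name and n+name)
        W,H=masks(c);Q=W-p
        m=(H[...,0]>8)&(H[...,0]<35)&(H[...,1]>50)&(c['img'].max(2)>50)&(np.hypot(Q[...,0],Q[...,1])<.045)&(Q[...,2]>-.062)&(Q[...,2]<.045)&(W[...,2]>.056)
        X=Q[m][:,:2]@ex;Y=Q[m][:,:2]@d;Z=Q[m][:,2]
        if m.sum()<60:print(n,'few',m.sum());continue
        A=np.c_[X,Z,np.ones(len(X))];k=np.linalg.lstsq(A,Y,rcond=None)[0]
        print(n,m.sum(),'x',np.percentile(X,[2,98]).round(4),'z',np.percentile(W[m][:,2],[2,98]).round(4),'yaw %.1f lean(dy/dz) %.1f deg, y0 %.4f'%(*np.degrees(k[:2]),k[2]),'res',np.std(A@k-Y).round(4))
if __name__=='__main__':import sys;held(name=sys.argv[1] if len(sys.argv)>1 else None)
E
python3 held.py _h1.png;python3 -c "
import cv2,numpy as np
a=cv2.imread('pics/wrist_h1.png');b=cv2.imread('pics/side_h1.png');cv2.imwrite('pics/c3.png',np.hstack([cv2.resize(a,(400,300)),cv2.resize(b[220:460,90:410],(400,300))]))"
```

```text
force: [0.7, -0.4, 0.4]
opening: 0.499
finger_force: 25.0
shift cm [-0.07  0.02  4.65] turn [ 0.01  0.02 -0.02] | t 11.07 [0.5999 0.244  0.1265] q1,q7 [-1.06 -0.42] open 43.8mm F [ 0.7 -0.4  0.4] ff 25.0
wrist 10684 x [-0.0212  0.0217] z [0.073  0.1552] yaw 0.2 lean(dy/dz) 0.4 deg, y0 -0.0021 res 0.001
side 264 x [-0.0209  0.0318] z [0.0696 0.1494] yaw 9.4 lean(dy/dz) 2.2 deg, y0 -0.0020 res 0.004
```

View pics/c3.png

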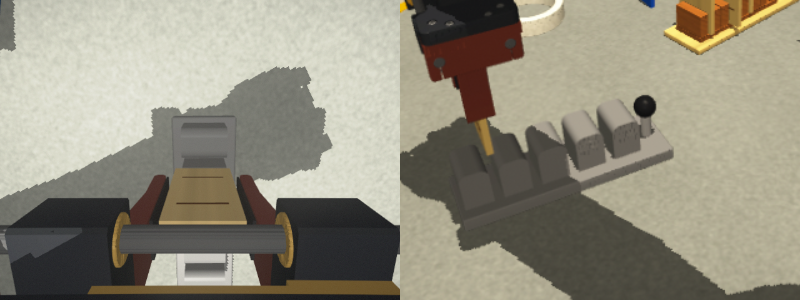

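Plate held upright (0.4° lean), centred over the last slot, past the end rib. Lowering.

```bash
python3 -m creep '-0.06 0 0.3 0 0 0 3.8;0 0 0.6 0 0 0 3.8;0 0 0.8 0 0 0 3.8;0 0 0.8 0 0 0 3.8;0 0 0.8 0 0 0 3.8;0 0 0.8 0 0 0 3.8;0 0 0.6 0 0 0 3.8;0 0 0.4 0 0 0 3.8;0 0 0.2 0 0 0 3.8;0 0 0 0 0 0 3.8;0 0 0 0 0 0 3.8';python3 goal.py .5997 .2433 .072 -29.8
```

```text
t: 12.08
position: [0.5995, 0.2436, 0.0737]
tcp_rot: [-0.0, 0.865, 0.501, 0.0]
force: [-0.2, 1.5, -1.1]
opening: 0.498
finger_force: 25.0
shift cm [-0.02  0.03  0.17] turn [ 0.   -0.   -0.02] | t 12.08 [0.5995 0.2436 0.0737] q1,q7 [-1.03 -0.38] open 43.7mm F [-0.2  1.5 -1.1] ff 25.0
```

```bash
python3 -m creep '0 0 0.1 0 0 0 3.8;0 0 0.1 0 0 0 3.8;0 0 0 0 0 0 3.8;0 0 0 0 0 0 3.8';python3 -m creep '0 0 0 0 0 0 4.6;0 0 0 0 0 0 5.2;0 0 0 0 0 0 6;0 0 0 0 0 0 8.78;0 0 0 0 0 0 8.78;0 0 0 0 0 0 8.78;0 0 -0.5 0 0 0 8.78;0 0 -1 0 0 0 8.78;0 0 -1.5 0 0 0 8.78;0 0 -1.5 0 0 0 8.78;0 0 -1.5 0 0 0 8.78;0 0 -1.5 0 0 0 8.78;0 0 -1.5 0 0 0 8.78;0 0 -1.5 0 0 0 8.78;0 0 -1.5 0 0 0 8.78;0 0 -1 0 0 0 8.78;0 0 -0.5 0 0 0 8.78;0 0 0 0 0 0 8.78'|tail -2;python3 goal.py .5703 -.1601 .205 -14.2
cat > chk.py <<'E'
from m import *
o=np.array([.5729,.1964]);a=np.radians(-119.8);d=np.array([np.cos(a),np.sin(a)]);ex=np.array([d[1],-d[0]])
for n in('top','side'):
    c=snap(n);W,H=masks(c);z=W[...,2]
    T=near(W,o,.1)&(z>.06)&(z<.135)&(H[...,1]>50)&(H[...,0]<35)&(H[...,0]>8)&(c['img'].max(2)>50)
    P=W[T]-[*o,0];y=P[:,:2]@d;x=P[:,:2]@ex;h=P[:,2]
    for y0 in(.054,.018,-.018,-.054):
        s=(abs(y-y0)<.017)
        if s.sum()>30:print(n,y0,s.sum(),'x',np.percentile(x[s],[2,98]).round(4),'mid %.4f'%np.percentile(x[s],[2,98]).mean(),'y %.4f'%np.median(y[s]),'ztop %.4f'%np.percentile(h[s],98))
E
python3 chk.py
```

```text
t: 12.42
position: [0.5997, 0.2435, 0.0718]
tcp_rot: [0.0, 0.865, 0.501, 0.0]
force: [1.0, 0.2, -0.9]
opening: 0.5
finger_force: 25.0
opening: 1.001
finger_force: 0.0
shift cm [-36.51  17.51   0.25] turn [  0.05  -0.07 -15.61] | t 13.92 [0.5999 0.2437 0.2079] q1,q7 [-1.1  -0.47] open 87.8mm F [0.2 0.5 0. ] ff 0.0
top -0.054 405 x [-0.0203  0.0221] mid 0.0009 y -0.0509 ztop 0.1017
side -0.054 387 x [-0.0199  0.0236] mid 0.0018 y -0.0551 ztop 0.1001
```

Square plate is seated: top at 100 mm, about 1 mm off centre. Gable next.

```bash
python3 -m creep '-0.8 0.4 0 0 0 0 8.78;-1.6 0.8 0 0 0 0 8.78;-2.5 1.2 0 0 0 0 8.78;-2.5 1.2 0 0 0 0 8.78;-2.5 1.2 0 0 0 0 8.78;-2.5 1.2 0 0 0 0 8.78;-2.5 1.2 0 0 0 0 8.78;-2.5 1.2 0 0 0 0 8.78;-2.5 1.2 0 0 0 0 8.78;-2.5 1.2 0 0 0 0 8.78;-2.5 1.2 0 0 0 0 8.78;-2.5 1.2 0 0 0 0 8.78;-2.5 1.2 0 0 0 0 8.78;-2.5 1.2 0 0 0 0 8.78;-1.9 0.9 0 0 0 0 8.78;-1.4 0.6 0 0 0 0 8.78;-0.8 0.4 0 0 0 0 8.78'>/dev/null;python3 -m creep '0 0 0 0 0 -2 8.78;0 0 0 0 0 -4 8.78;0 0 0 0 0 -5 8.78;0 0 0 0 0 -3.1 8.78;0 0 0 0 0 -1.5 8.78;0 0 0 0 0 0 8.78;0 0 0 0 0 0 8.78'>/dev/null;python3 goal.py .5703 -.1601 .071 -14.2
```

```text
shift cm [1.000e-02 8.000e-02 1.353e+01] turn [-0.03 -0.01 -0.11] | t 16.02 [ 0.5696 -0.16    0.2063] q1,q7 [-0.47  0.38] open 88.3mm F [0.3 0.2 0.8] ff 0.0
```

```bash
python3 -m creep '0 0.08 0.5 0 0 0 8.78;0 0 1 0 0 0 8.78;0 0 1.4 0 0 0 8.78;0 0 1.4 0 0 0 8.78;0 0 1.4 0 0 0 8.78;0 0 1.4 0 0 0 8.78;0 0 1.4 0 0 0 8.78;0 0 1.4 0 0 0 8.78;0 0 1.4 0 0 0 8.78;0 0 1.2 0 0 0 8.78;0 0 0.7 0 0 0 8.78;0 0 0.3 0 0 0 8.78;0 0 0 0 0 0 8.78;0 0 0 0 0 0 8.78'|tail -4;python3 goal.py .5703 -.1601 .071 -14.2; python3 -c "
from held import *;held(-104.2)"
```

```text
tcp_rot: [0.0, 0.789, 0.614, 0.0]
force: [-0.1, 0.1, 0.4]
opening: 1.002
finger_force: 0.0
shift cm [ 0.04 -0.06  0.1 ] turn [ 0.03  0.   -0.04] | t 17.18 [ 0.5708 -0.1606  0.072 ] q1,q7 [-0.37  0.51] open 87.9mm F [-0.1  0.1  0.4] ff 0.0
wrist 16850 x [-0.0241  0.0239] z [0.0581 0.1145] yaw -1.2 lean(dy/dz) -20.9 deg, y0 -0.0131 res 0.0164
side 1002 x [-0.0227  0.0252] z [0.0574 0.114 ] yaw 14.0 lean(dy/dz) 8.9 deg, y0 -0.0237 res 0.0179
```

```bash
python3 -m creep '0 0 0 0 0 0 6.5;0 0 0 0 0 0 5.5;0 0 0 0 0 0 5;0 0 0 0 0 0 4.4;0 0 0 0 0 0 4.4;0 0 0 0 0 0 4.4;0 0 0 0 0 0 4.4;0 0 0 0 0 0 4.4' 25|tail -3; python3 -m creep '0 0 -0.4 0 0 0 4.4;0 0 -0.8 0 0 0 4.4;0 0 -1.2 0 0 0 4.4;0 0 -1.6 0 0 0 4.4;0 0 -1.6 0 0 0 4.4;0 0 -1.6 0 0 0 4.4;0 0 -1.6 0 0 0 4.4;0 0 -1.6 0 0 0 4.4;0 0 -1.4 0 0 0 4.4;0 0 -1 0 0 0 4.4;0 0 -0.5 0 0 0 4.4;0 0 0 0 0 0 4.4'|tail -3;python3 goal.py .5818 .212 .205 -29.8;python3 -c "
from held import *;held(-104.2)"
```

```text
force: [-0.0, -0.3, 1.2]
opening: 0.569
finger_force: 25.0
force: [0.7, 0.6, -0.4]
opening: 0.571
finger_force: 25.0
shift cm [36.38 -8.11  0.11] turn [ 0.11 -0.04 15.58] | t 18.95 [ 0.5711 -0.1606  0.2061] q1,q7 [-0.47  0.39] open 50.2mm F [ 0.7  0.6 -0.4] ff 25.0
wrist 12179 x [-0.0243  0.0246] z [0.1519 0.2371] yaw 0.0 lean(dy/dz) 0.4 deg, y0 -0.0024 res 0.0012
side 1576 x [-0.0244  0.0282] z [0.1493 0.2471] yaw -0.8 lean(dy/dz) -0.2 deg, y0 -0.0031 res 0.0027
```

```bash
python3 -m creep '0.8 -0.2 0 0 0 0 4.4;1.6 -0.4 0 0 0 0 4.4;2.5 -0.56 0 0 0 0 4.4;2.5 -0.56 0 0 0 0 4.4;2.5 -0.56 0 0 0 0 4.4;2.5 -0.56 0 0 0 0 4.4;2.5 -0.56 0 0 0 0 4.4;2.5 -0.56 0 0 0 0 4.4;2.5 -0.56 0 0 0 0 4.4;2.5 -0.56 0 0 0 0 4.4;2.5 -0.56 0 0 0 0 4.4;2.5 -0.56 0 0 0 0 4.4;2.5 -0.56 0 0 0 0 4.4;2.5 -0.56 0 0 0 0 4.4;1.9 -0.4 0 0 0 0 4.4;1.3 -0.25 0 0 0 0 4.4;0.8 -0.15 0 0 0 0 4.4'>/dev/null;python3 -m creep '0 0 0 0 0 2 4.4;0 0 0 0 0 4 4.4;0 0 0 0 0 5 4.4;0 0 0 0 0 3.1 4.4;0 0 0 0 0 1.5 4.4;0 0 0 0 0 0 4.4;0 0 0 0 0 0 4.4'|tail -2;python3 goal.py .5818 .212 .075 -29.8
```

```text
opening: 0.567
finger_force: 25.0
shift cm [ 0.04  0.04 12.95] turn [0.01 0.02 0.02] | t 21.05 [0.5813 0.2119 0.2045] q1,q7 [-1.1  -0.45] open 49.8mm F [0.3 0.1 0.2] ff 25.0
```

```bash
python3 -m creep '0.04 0.04 0.6 0 0 0 4.4;0 0 1.2 0 0 0 4.4;0 0 1.5 0 0 0 4.4;0 0 1.5 0 0 0 4.4;0 0 1.5 0 0 0 4.4;0 0 1.2 0 0 0 4.4;0 0 0.8 0 0 0 4.4;0 0 0.8 0 0 0 4.4;0 0 0.8 0 0 0 4.4;0 0 0.8 0 0 0 4.4;0 0 0.8 0 0 0 4.4;0 0 0.6 0 0 0 4.4;0 0 0.5 0 0 0 4.4;0 0 0.3 0 0 0 4.4;0 0 0.1 0 0 0 4.4;0 0 0 0 0 0 4.4;0 0 0 0 0 0 4.4';python3 goal.py .5818 .212 .072 -29.8
```

```text
t: 22.47
position: [0.582, 0.2127, 0.0749]
tcp_rot: [0.0, 0.865, 0.501, 0.0]
force: [0.2, 0.4, -0.5]
opening: 0.563
finger_force: 25.0
shift cm [-0.07  0.01  0.29] turn [ 0.01 -0.02 -0.02] | t 22.47 [0.582  0.2127 0.0749] q1,q7 [-1.02 -0.34] open 49.5mm F [ 0.2  0.4 -0.5] ff 25.0
```

```bash
python3 -m creep '-0.03 0 0.1 0 0 0 4.4;0 0 0.1 0 0 0 4.4;0 0 0.1 0 0 0 4.4;0 0 0 0 0 0 4.4;0 0 0 0 0 0 4.4'|sed -n 2,4p;python3 -m creep '0 0 0 0 0 0 5.2;0 0 0 0 0 0 5.8;0 0 0 0 0 0 6.5;0 0 0 0 0 0 8.78;0 0 0 0 0 0 8.78;0 0 0 0 0 0 8.78;0 0 -0.5 0 0 0 8.78;0 0 -1 0 0 0 8.78;0 0 -1.5 0 0 0 8.78;0 0 -1.5 0 0 0 8.78;0 0 -1.5 0 0 0 8.78;0 0 -1.5 0 0 0 8.78;0 0 -1.5 0 0 0 8.78;0 0 -1.5 0 0 0 8.78;0 0 -1.5 0 0 0 8.78;0 0 -1 0 0 0 8.78;0 0 -0.5 0 0 0 8.78;0 0 0 0 0 0 8.78'|tail -2;python3 goal.py .5726 -.1238 .205 -14.2;python3 chk.py
```

```text
position: [0.5818, 0.2124, 0.0717]
tcp_rot: [-0.0, 0.865, 0.501, 0.0]
force: [-0.1, -0.6, 0.5]
opening: 1.001
finger_force: 0.0
shift cm [-29.66  15.89   0.28] turn [  0.07  -0.11 -15.61] | t 24.38 [0.5822 0.2125 0.2082] q1,q7 [-1.1  -0.45] open 87.9mm F [-0.5  0.8 -0.2] ff 0.0
top -0.018 454 x [-0.0217  0.0249] mid 0.0016 y -0.0148 ztop 0.1170
top -0.054 388 x [-0.0205  0.0215] mid 0.0005 y -0.0508 ztop 0.1019
side -0.018 596 x [-0.0215  0.0267] mid 0.0026 y -0.0208 ztop 0.1156
side -0.054 388 x [-0.0199  0.0235] mid 0.0018 y -0.0552 ztop 0.1001
```

Gable seated and centred. Notch next.

```bash
python3 -m creep '-0.8 0.43 0 0 0 0 8.78;-1.6 0.86 0 0 0 0 8.78;-2.4 1.29 0 0 0 0 8.78;-2.4 1.29 0 0 0 0 8.78;-2.4 1.29 0 0 0 0 8.78;-2.4 1.29 0 0 0 0 8.78;-2.4 1.29 0 0 0 0 8.78;-2.4 1.29 0 0 0 0 8.78;-2.4 1.29 0 0 0 0 8.78;-2.4 1.29 0 0 0 0 8.78;-2.4 1.29 0 0 0 0 8.78;-2.4 1.29 0 0 0 0 8.78;-1.6 0.86 0 0 0 0 8.78;-1.1 0.55 0 0 0 0 8.78;-0.56 0.29 0 0 0 0 8.78'>/dev/null;python3 -m creep '0 0 0 0 0 -2 8.78;0 0 0 0 0 -4 8.78;0 0 0 0 0 -5 8.78;0 0 0 0 0 -3.1 8.78;0 0 0 0 0 -1.5 8.78;0 0 0 0 0 0 8.78;0 0 0 0 0 0 8.78'>/dev/null;python3 goal.py .5726 -.1238 .071 -14.2
```

```text
shift cm [-0.02  0.07 13.54] turn [-0.02 -0.02 -0.07] | t 26.32 [ 0.572  -0.1234  0.2064] q1,q7 [-0.54  0.31] open 87.6mm F [ 0.8 -0.  -1.1] ff 0.0
```

```bash
python3 -m creep '0 0.07 0.5 0 0 0 8.78;0 0 1 0 0 0 8.78;0 0 1.4 0 0 0 8.78;0 0 1.4 0 0 0 8.78;0 0 1.4 0 0 0 8.78;0 0 1.4 0 0 0 8.78;0 0 1.4 0 0 0 8.78;0 0 1.4 0 0 0 8.78;0 0 1.4 0 0 0 8.78;0 0 1.2 0 0 0 8.78;0 0 0.7 0 0 0 8.78;0 0 0.3 0 0 0 8.78;0 0 0 0 0 0 8.78;0 0 0 0 0 0 8.78'|tail -4;python3 goal.py .5726 -.1238 .071 -14.2; python3 -c "
from held import *;held(-104.2)"
```

```text
tcp_rot: [0.0, 0.789, 0.614, 0.0]
force: [0.2, 0.1, 0.2]
opening: 1.0
finger_force: 0.0
shift cm [ 0.05 -0.05  0.09] turn [ 0.03  0.   -0.03] | t 27.48 [ 0.573  -0.1244  0.0719] q1,q7 [-0.43  0.44] open 87.8mm F [0.2 0.1 0.2] ff 0.0
wrist 18490 x [-0.0298  0.0283] z [0.0581 0.1164] yaw 2.1 lean(dy/dz) -23.9 deg, y0 -0.0097 res 0.0161
side 1673 x [-0.0273  0.0308] z [0.0571 0.1146] yaw 14.3 lean(dy/dz) 4.2 deg, y0 -0.0221 res 0.0177
```

```bash
python3 -m creep '0 0 0 0 0 0 7.5;0 0 0 0 0 0 6.8;0 0 0 0 0 0 6.2;0 0 0 0 0 0 5.6;0 0 0 0 0 0 5.6;0 0 0 0 0 0 5.6;0 0 0 0 0 0 5.6;0 0 0 0 0 0 5.6' 25|tail -3; python3 -m creep '0 0 -0.4 0 0 0 5.6;0 0 -0.8 0 0 0 5.6;0 0 -1.2 0 0 0 5.6;0 0 -1.6 0 0 0 5.6;0 0 -1.6 0 0 0 5.6;0 0 -1.6 0 0 0 5.6;0 0 -1.6 0 0 0 5.6;0 0 -1.6 0 0 0 5.6;0 0 -1.4 0 0 0 5.6;0 0 -1 0 0 0 5.6;0 0 -0.5 0 0 0 5.6;0 0 0 0 0 0 5.6'|tail -3;python3 goal.py .564 .1808 .205 -29.8;python3 -c "
from held import *;held(-104.2)"
```

```text
force: [-0.4, 0.4, 1.7]
opening: 0.705
finger_force: 25.0
force: [-0.1, -0.2, -0.3]
opening: 0.705
finger_force: 25.0
shift cm [29.35 -8.38  0.1 ] turn [ 0.1  -0.05 15.58] | t 29.25 [ 0.5732 -0.1243  0.206 ] q1,q7 [-0.54  0.32] open 61.9mm F [-0.1 -0.2 -0.3] ff 25.0
wrist 15241 x [-0.0301  0.0302] z [0.1527 0.2375] yaw 0.1 lean(dy/dz) 1.0 deg, y0 -0.0025 res 0.0013
side 2035 x [-0.0306  0.0331] z [0.1489 0.2459] yaw -0.6 lean(dy/dz) -0.2 deg, y0 -0.0031 res 0.0023
```

```bash
python3 -m creep '0.8 -0.23 0 0 0 0 5.6;1.6 -0.46 0 0 0 0 5.6;2.4 -0.685 0 0 0 0 5.6;2.4 -0.685 0 0 0 0 5.6;2.4 -0.685 0 0 0 0 5.6;2.4 -0.685 0 0 0 0 5.6;2.4 -0.685 0 0 0 0 5.6;2.4 -0.685 0 0 0 0 5.6;2.4 -0.685 0 0 0 0 5.6;2.4 -0.685 0 0 0 0 5.6;2.4 -0.685 0 0 0 0 5.6;2.4 -0.685 0 0 0 0 5.6;1.6 -0.46 0 0 0 0 5.6;0.9 -0.26 0 0 0 0 5.6;0.45 -0.12 0 0 0 0 5.6'>/dev/null;python3 -m creep '0 0 0 0 0 2 5.6;0 0 0 0 0 4 5.6;0 0 0 0 0 5 5.6;0 0 0 0 0 3.1 5.6;0 0 0 0 0 1.5 5.6;0 0 0 0 0 0 5.6;0 0 0 0 0 0 5.6'|tail -2;python3 goal.py .564 .1808 .075 -29.8
```

```text
opening: 0.705
finger_force: 25.0
shift cm [7.000e-02 1.000e-02 1.295e+01] turn [0.   0.03 0.02] | t 31.18 [0.5636 0.1803 0.2045] q1,q7 [-1.09 -0.42] open 61.9mm F [ 0.4 -0.4 -1.1] ff 25.0
```

```bash
python3 -m creep '0.03 0 0.6 0 0 0 5.6;0 0 1.2 0 0 0 5.6;0 0 1.5 0 0 0 5.6;0 0 1.5 0 0 0 5.6;0 0 1.5 0 0 0 5.6;0 0 1.2 0 0 0 5.6;0 0 0.8 0 0 0 5.6;0 0 0.8 0 0 0 5.6;0 0 0.8 0 0 0 5.6;0 0 0.8 0 0 0 5.6;0 0 0.8 0 0 0 5.6;0 0 0.6 0 0 0 5.6;0 0 0.5 0 0 0 5.6;0 0 0.3 0 0 0 5.6;0 0 0.1 0 0 0 5.6;0 0 0 0 0 0 5.6;0 0 0 0 0 0 5.6';python3 goal.py .564 .1808 .072 -29.8
```

```text
t: 32.6
position: [0.564, 0.1812, 0.0749]
tcp_rot: [0.0, 0.865, 0.501, 0.0]
force: [-0.3, 0.0, -0.2]
opening: 0.7
finger_force: 25.0
shift cm [-0.04  0.02  0.29] turn [ 0.02 -0.02 -0.02] | t 32.60 [0.564  0.1812 0.0749] q1,q7 [-0.99 -0.31] open 61.5mm F [-0.3  0.  -0.2] ff 25.0
```

```bash
python3 -m creep '-0.03 0 0.1 0 0 0 5.6;0 0 0.1 0 0 0 5.6;0 0 0.1 0 0 0 5.6;0 0 0 0 0 0 5.6;0 0 0 0 0 0 5.6'|sed -n 2,4p;python3 -m creep '0 0 0 0 0 0 6.4;0 0 0 0 0 0 7;0 0 0 0 0 0 7.8;0 0 0 0 0 0 8.78;0 0 0 0 0 0 8.78;0 0 0 0 0 0 8.78;0 0 -0.5 0 0 0 8.78;0 0 -1 0 0 0 8.78;0 0 -1.5 0 0 0 8.78;0 0 -1.5 0 0 0 8.78;0 0 -1.5 0 0 0 8.78;0 0 -1.5 0 0 0 8.78;0 0 -1.5 0 0 0 8.78;0 0 -1.5 0 0 0 8.78;0 0 -1.5 0 0 0 8.78;0 0 -1 0 0 0 8.78;0 0 -0.5 0 0 0 8.78;0 0 0 0 0 0 8.78'|tail -2;python3 goal.py .5888 -.0908 .205 -14.2;python3 chk.py
```

```text
position: [0.5637, 0.181, 0.0718]
tcp_rot: [-0.0, 0.865, 0.501, 0.0]
force: [-1.0, -0.4, 1.4]
opening: 0.996
finger_force: 0.0
shift cm [-22.35  15.65   0.29] turn [  0.08  -0.11 -15.63] | t 34.52 [0.5642 0.181  0.2082] q1,q7 [-1.1  -0.43] open 87.5mm F [-0.8 -0.2  0.5] ff 0.0
top 0.018 508 x [-0.028   0.0312] mid 0.0016 y 0.0209 ztop 0.1159
top -0.018 183 x [-0.0215  0.0243] mid 0.0014 y -0.0148 ztop 0.1180
side 0.018 806 x [-0.028   0.0326] mid 0.0023 y 0.0154 ztop 0.1137
side -0.018 595 x [-0.0215  0.0266] mid 0.0025 y -0.0208 ztop 0.1159
side -0.054 385 x [-0.0195  0.0236] mid 0.0020 y -0.0552 ztop 0.0999
```

Three are placed. Arch next.

```bash
python3 -m creep '-0.8 0.56 0 0 0 0 8.78;-1.6 1.12 0 0 0 0 8.78;-2.2 1.54 0 0 0 0 8.78;-2.2 1.54 0 0 0 0 8.78;-2.2 1.54 0 0 0 0 8.78;-2.2 1.54 0 0 0 0 8.78;-2.2 1.54 0 0 0 0 8.78;-2.2 1.54 0 0 0 0 8.78;-2.2 1.54 0 0 0 0 8.78;-2.2 1.54 0 0 0 0 8.78;-1.4 0.98 0 0 0 0 8.78;-0.65 0.45 0 0 0 0 8.78;-0.3 0.22 0 0 0 0 8.78'>/dev/null;python3 -m creep '0 0 0 0 0 -2 8.78;0 0 0 0 0 -4 8.78;0 0 0 0 0 -5 8.78;0 0 0 0 0 -3.1 8.78;0 0 0 0 0 -1.5 8.78;0 0 0 0 0 0 8.78;0 0 0 0 0 0 8.78'>/dev/null;python3 goal.py .5888 -.0908 .071 -14.2
```

```text
shift cm [-0.06  0.09 13.54] turn [-0.03 -0.02 -0.06] | t 36.28 [ 0.5882 -0.0901  0.2064] q1,q7 [-0.58  0.25] open 87.8mm F [-0.7  0.2  0.2] ff 0.0
```

```bash
python3 -m creep '0 0.06 0.5 0 0 0 8.78;0 0 1 0 0 0 8.78;0 0 1.4 0 0 0 8.78;0 0 1.4 0 0 0 8.78;0 0 1.4 0 0 0 8.78;0 0 1.4 0 0 0 8.78;0 0 1.4 0 0 0 8.78;0 0 1.4 0 0 0 8.78;0 0 1.4 0 0 0 8.78;0 0 1.2 0 0 0 8.78;0 0 0.7 0 0 0 8.78;0 0 0.3 0 0 0 8.78;0 0 0 0 0 0 8.78;0 0 0 0 0 0 8.78'|tail -4;python3 goal.py .5888 -.0908 .071 -14.2; python3 -c "
from held import *;held(-104.2)"
```

```text
tcp_rot: [0.0, 0.789, 0.614, 0.0]
force: [-1.0, -0.0, 1.1]
opening: 0.996
finger_force: 0.0
shift cm [ 0.03 -0.04  0.1 ] turn [ 0.03 -0.   -0.03] | t 37.45 [ 0.5891 -0.0911  0.072 ] q1,q7 [-0.47  0.37] open 87.4mm F [-1.  -0.   1.1] ff 0.0
wrist 9737 x [-0.0278  0.0253] z [0.0574 0.1043] yaw -0.1 lean(dy/dz) 0.2 deg, y0 -0.0028 res 0.0003
side 1016 x [-0.0281  0.0273] z [0.0572 0.1156] yaw 0.5 lean(dy/dz) 0.6 deg, y0 -0.0027 res 0.0018
```

```bash
python3 -m creep '0 0 0 0 0 0 7;0 0 0 0 0 0 6.2;0 0 0 0 0 0 5.6;0 0 0 0 0 0 5;0 0 0 0 0 0 5;0 0 0 0 0 0 5;0 0 0 0 0 0 5;0 0 0 0 0 0 5' 25|tail -3; python3 -m creep '0 0 -0.4 0 0 0 5;0 0 -0.8 0 0 0 5;0 0 -1.2 0 0 0 5;0 0 -1.6 0 0 0 5;0 0 -1.6 0 0 0 5;0 0 -1.6 0 0 0 5;0 0 -1.6 0 0 0 5;0 0 -1.6 0 0 0 5;0 0 -1.4 0 0 0 5;0 0 -1 0 0 0 5;0 0 -0.5 0 0 0 5;0 0 0 0 0 0 5'|tail -3;python3 goal.py .5461 .1495 .205 -29.8;python3 -c "
from held import *;held(-104.2)"
```

```text
force: [0.5, 0.2, 0.0]
opening: 0.633
finger_force: 25.0
force: [0.1, 0.4, -0.9]
opening: 0.634
finger_force: 25.0
shift cm [ 22.26 -10.1    0.1 ] turn [ 0.11 -0.06 15.58] | t 39.22 [ 0.5893 -0.0911  0.2061] q1,q7 [-0.57  0.25] open 55.7mm F [ 0.1  0.4 -0.9] ff 25.0
wrist 13605 x [-0.0269  0.0274] z [0.1527 0.2378] yaw -0.2 lean(dy/dz) 0.3 deg, y0 -0.0027 res 0.001
side 1921 x [-0.0274  0.0368] z [0.1489 0.2477] yaw 2.2 lean(dy/dz) 0.4 deg, y0 -0.0026 res 0.0023
```

```bash
python3 -m creep '0.8 -0.36 0 0 0 0 5;1.6 -0.73 0 0 0 0 5;2.2 -1 0 0 0 0 5;2.2 -1 0 0 0 0 5;2.2 -1 0 0 0 0 5;2.2 -1 0 0 0 0 5;2.2 -1 0 0 0 0 5;2.2 -1 0 0 0 0 5;2.2 -1 0 0 0 0 5;2.2 -1 0 0 0 0 5;1.3 -0.6 0 0 0 0 5;0.66 -0.28 0 0 0 0 5;0.3 -0.13 0 0 0 0 5'>/dev/null;python3 -m creep '0 0 0 0 0 2 5;0 0 0 0 0 4 5;0 0 0 0 0 5 5;0 0 0 0 0 3.1 5;0 0 0 0 0 1.5 5;0 0 0 0 0 0 5;0 0 0 0 0 0 5'|tail -2;python3 goal.py .5461 .1495 .075 -29.8
```

```text
opening: 0.636
finger_force: 25.0
shift cm [ 0.09 -0.   12.96] turn [0.01 0.02 0.  ] | t 40.98 [0.5457 0.1488 0.2046] q1,q7 [-1.09 -0.4 ] open 55.9mm F [0.1 0.4 1.2] ff 25.0
```

```bash
python3 -m creep '0.03 0 0.6 0 0 0 5;0 0 1.2 0 0 0 5;0 0 1.5 0 0 0 5;0 0 1.5 0 0 0 5;0 0 1.5 0 0 0 5;0 0 1.2 0 0 0 5;0 0 0.8 0 0 0 5;0 0 0.8 0 0 0 5;0 0 0.8 0 0 0 5;0 0 0.8 0 0 0 5;0 0 0.8 0 0 0 5;0 0 0.6 0 0 0 5;0 0 0.5 0 0 0 5;0 0 0.3 0 0 0 5;0 0 0.1 0 0 0 5;0 0 0 0 0 0 5;0 0 0 0 0 0 5';python3 goal.py .5461 .1495 .072 -29.8
```

```text
t: 42.4
position: [0.5459, 0.1499, 0.0749]
tcp_rot: [0.0, 0.865, 0.501, 0.0]
force: [0.0, 0.0, -0.4]
opening: 0.64
finger_force: 25.0
shift cm [-0.03  0.03  0.29] turn [ 0.02 -0.02 -0.02] | t 42.40 [0.5459 0.1499 0.0749] q1,q7 [-0.97 -0.27] open 56.1mm F [ 0.   0.  -0.4] ff 25.0
```

```bash
python3 -m creep '-0.03 0 0.1 0 0 0 5;0 0 0.1 0 0 0 5;0 0 0.1 0 0 0 5;0 0 0 0 0 0 5;0 0 0 0 0 0 5'|sed -n 2,4p;python3 -m creep '0 0 0 0 0 0 5.8;0 0 0 0 0 0 6.4;0 0 0 0 0 0 7.2;0 0 0 0 0 0 8.78;0 0 0 0 0 0 8.78;0 0 0 0 0 0 8.78;0 0 -0.5 0 0 0 8.78;0 0 -1 0 0 0 8.78;0 0 -1.5 0 0 0 8.78;0 0 -1.5 0 0 0 8.78;0 0 -1.5 0 0 0 8.78;0 0 -1.5 0 0 0 8.78;0 0 -1.5 0 0 0 8.78;0 0 -1.5 0 0 0 8.78;0 0 -1.5 0 0 0 8.78;0 0 -1 0 0 0 8.78;0 0 -0.5 0 0 0 8.78;0 0 0 0 0 0 8.78'|tail -2;python3 -m creep '-0.5 0 -0.5 0 0 0 8.78;-1 0 -0.5 0 0 0 8.78;-1.5 0 0 0 0 0 8.78;-2 0 0 0 0 0 8.78;-2 0 0 0 0 0 8.78;-2 0 0 0 0 0 8.78;-2 0 0 0 0 0 8.78;-2 0 0 0 0 0 8.78;-1 0 0 0 0 0 8.78;-0.5 0 0 0 0 0 8.78;0 0 0 0 0 0 8.78;0 0 0 0 0 0 8.78'|head -2;python3 chk.py;python3 -c "
from h import *;snap('side','s9.png')"
```

```text
position: [0.5457, 0.1497, 0.0717]
tcp_rot: [-0.0, 0.865, 0.501, 0.0]
force: [0.1, 0.3, 1.3]
opening: 0.997
finger_force: 0.0
t: 45.32
position: [0.4737, 0.0244, 0.2167]
top 0.018 179 x [-0.0278  0.0315] mid 0.0019 y 0.0188 ztop 0.1164
top -0.018 456 x [-0.0217  0.0247] mid 0.0015 y -0.0148 ztop 0.1172
top -0.054 401 x [-0.0205  0.022 ] mid 0.0007 y -0.0509 ztop 0.1021
side 0.054 879 x [-0.0247  0.0297] mid 0.0025 y 0.0510 ztop 0.1168
side 0.018 809 x [-0.0281  0.0324] mid 0.0022 y 0.0154 ztop 0.1135
side -0.018 595 x [-0.0212  0.0265] mid 0.0026 y -0.0207 ztop 0.1164
side -0.054 391 x [-0.0193  0.0237] mid 0.0022 y -0.0552 ztop 0.1001
```

View pics/s9.png

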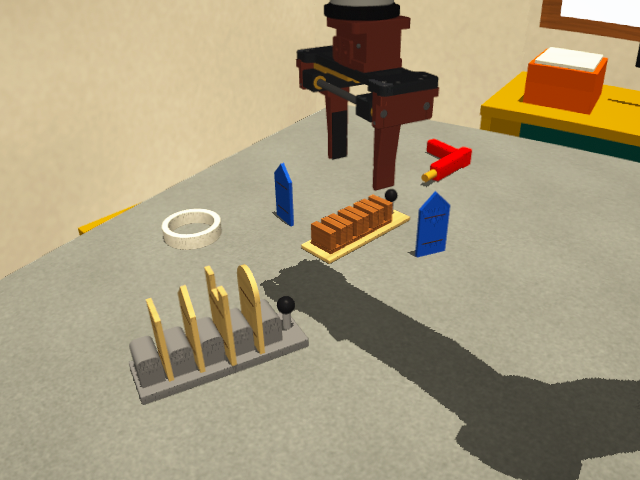

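The side view shows all four plates upright in the rack. From the ball (286,304) they stand arch, notch, gable, square. The tray is empty and both blue gables are untouched, so I'm handing in.

```bash
python3 -c "
from rig import order;print(order.hand_in())"
```

```text
the job is handed in; nothing more can be done
None
```

All four plates stand upright in the carry rack in reverse order (arch, notch, gable, square from the ball), fully down and within about 3 mm of centre, and the job was handed in at about 45 s; no verdict was returned.

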